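# Press the axle cap home on the door roller

## Task

The roller carriage of the cabinet's sliding door is screwed to the worktop with its roller on the upright axle. Put the brimmed push-on cap over the axle and press it straight down, gently, until its teeth hold it tight against the roller with the spring washer underneath squeezed a little but not crushed, then let go. Leave everything else where it is.

Things in the scene. Friction and masses are not known exactly. Their poses are not given: they have to be found in the camera images.
- cap: push-on axle cap, steel, hat-shaped, standing brim down. Crown 24 mm across, closed flat top, 37 mm high overall; toothed brim below 38 mm across, 3 mm thick. Blind bore 14 mm wide, 34 mm deep, open underneath. 35 to 65 g. Origin: centre of the underside; z up its axis. It can be pressed while held by the crown, or on its top with shut fingers
- axle_tip (a point): centre of the axle's top end, 70 mm above the worktop; z up. The axle is a plain upright steel shaft 12.8 mm across, its last 5 mm tapered to 6 mm, fixed in the carriage. The cap drops on freely, starts to bite 10 to 15 mm down it, from there drags fairly steadily with 3 to 9 N, and stays where it is left
- carriage: door carriage screwed to the worktop: dark plate on a wooden block, 120 mm (its x) by 75 mm, 24 mm high. From its middle rises the axle, with a brass roller 44 mm across and 12 mm thick on it. Origin: centre of the block's underside
- packing_foot (a point): point on the axle's axis at the plate's top, 24 mm over the worktop. Packing rings of unknown number lie on it, so the roller's top face is 17 to 31 mm below the axle's end; no reading tells. A spring washer lets the roller sink 1 mm per 8 N. Over 15 N on the roller crushes it; tight means the cap, let go, keeps over 3 N on the roller. The hand feels bite drag plus roller
- bush: bystander: plain steel tube 24 mm across, 30 mm high, open at both ends, no brim, standing; origin at the centre of its underside
- thumbnut: bystander: low steel thumb nut, 30 mm across, 20 mm high with a narrower neck 18 mm across, standing; origin at the centre of its underside
- handset: bystander: black bakelite telephone handset lying along its x, 220 mm long, 62 mm wide, 70 mm high; origin under its middle
- plug_a: bystander: jack plug lying along its x, 90 mm long, 16 mm thick, black grip and brass pin; origin under its middle
- plug_b: bystander: another such jack plug; origin under its middle
- relay: bystander: squat grey relay housing 80 (x) by 50 by 45 mm high; origin under its middle
- lamp: bystander: chrome test lamp standing upright, foot 52 mm across, 69 mm high with a glass bulb; origin under its middle

How it is judged:
By the outcome, as a careful person would: the job done as asked, in the order asked, and still so for the second after the job is handed in, with the robot touching nothing.
It also fails if it takes over 64 s, if anything falls off the work surface, if the arm or the gripper's body presses on something with over 40 N, if the wrist force passes 120 N, or if a joint passes its speed limit or range.

## Robot

A 7-joint arm with a two-finger parallel gripper is mounted at the origin on the work surface. World frame = base frame: x ahead of the robot, y to its left, z up, the work surface at z = 0. Lengths are in mm, angles in rad, forces in N, time in s.
With the tool pointing down it reaches from about 375 to 925 mm from the base axis. Payload 3.1 kg.
Tool frame: the origin (TCP) lies at the very end of the fingers, on their centre line; the grasp point (between the pads) lies 19 mm behind it (r.grasp_offset is the distance from the TCP to the grasp point, in mm); z points along the fingers, y is the line along which they close (so a half turn about z gives the same grasp; the last joint's range is limited). The gripper opens to 85 mm and grips with 20 to 120 N. Pads are 22 mm wide; open, the fingers measure 114 mm over their backs; the gripper's body (76 mm by 85 mm) begins 54 mm behind the grasp point. The pads swing forward as they close: fully open they stand 13 mm farther back than shut.
Start: joints at [-1.305, 0.383, 0.044, 1.598, -0.018, 1.161, -0.05], TCP at [231.266, 607.469, 231.269] pointing down, gripper open.
Joint ranges: [-2.61, 2.61], [-0.41, 2.15], [-1.48, 1.57], [0, 2.5], [-1.57, 4.71], [0.05, 1.97], [-2.85, 2.85]. Speed limits (rad/s): [2.79, 2.79, 3.14, 3.14, 3.14, 3.14, 3.14].

## Interface

Orientations are given as a unit quaternion [w, x, y, z].
In Python, from bench import r gives the robot as it stands. Calls block until the motion is done:
- r.move_to(position, orientation): joint-space move of the TCP to a pose.
- r.move_linear(position, frame=None, velocity=150, max_force=None): straight line of the TCP; frame=None keeps the orientation; velocity is the mean speed in mm/s. With max_force (N) it stops when the force on the tool has changed by that much, and returns True; else False.
- r.move_j(angles): joint-space move.
- r.move_gripper(opening, force=None): opening from 0.0 (shut) to 1.0 (fully open); force is the grip in N (None keeps the last); returns when the fingers have stopped.
- r.pause(seconds).
- r.inverse_kinematics(position, orientation): joint angles nearest the present ones, or None.
- r.read_camera(name): name is "side" or "top" or "wrist"; returns a dict with "img" (384x512x3 uint8, blue, green, red), "fx", "fy", "cx", "cy" (pixels), "k1" (the pictures are not rectified: a ray, as slopes to the right and down, at radius r is drawn at 1 + k1 r^2 times it, then the intrinsics apply), "origin" and "attitude" of the camera in the world; the wrist camera has in their place "hand_eye" (4x4, takes a point from camera to tool coordinates, whose origin is the TCP and whose axes are the flange's). Camera axes: x right, y up, looking along -z (the intrinsics and any distortion apply to the point x, -y, -z); pixel columns grow to the right and rows downward; lengths in mm; the calibration is good to about 2 mm. A picture is of the moment at which its call begins: read the wrist's pose just before it. There is no depth.
A pose or a line that the arm cannot do raises r.IKError and nothing moves.
- r.hand_in(): hands the job in; it is judged then, once.
Trained networks look in a picture, given as the dict that the camera call returned (one of the last four; its "shot" number tells which), for a name from the list of things; names that differ only in an ending like _2 or _b are one class to them, and where a whole thing is asked for, a point or a joint stands for the part that bears it (a point fixed in the world has none). Each returns a list of dicts, best first, with "confidence" (0 to 1); they miss things now and then, are a little off and sometimes report something else, mostly with a low value. They report only what shows in the picture. A call takes as long as a camera call.
- r.cut_out(picture, name): "region" (384x512 bool, what is visible of it) and "extent" ([left, top, right, bottom] in pixels, round what is visible of it).
Readings, each from a call of its own:
- r.current_t(): time.
- r.current_joint_positions(): joint angles.
- r.current_qd(): joint speeds.
- r.current_joint_efforts(): joint torques, N m.
- r.current_ee_pos(): TCP position.
- r.current_ee_rot(): TCP orientation.
- r.current_force(): force on the tool from outside, world axes, zero at the start.
- r.current_wrist_torque(): the same for the moment, N m.
- r.current_opening(): opening from 0.0 (shut) to 1.0 (fully open).
- r.current_grasp_force(): force on a finger pad.
Only numpy, scipy, OpenCV 4.12 (cv2) and the standard library are available. Lean on these libraries where they do the work, as an engineer would, in place of code of your own. Each camera call takes 0.05 s, during which the arm holds its last target. There are 200 camera calls.

## Working session

There is one attempt and no reset: what is moved stays moved. The work goes in short steps, each a Python script; the robot and the scene stay as the last script left them, time stands still between calls to the robot, and variables do not carry over. Pictures are saved under pics/ and viewed, at most 10 in all, crops included, and the job is handed in when it is done.

```bash
ls; mkdir -p pics; cat > h.py <<'E'
import numpy as np, cv2
from scipy.spatial.transform import Rotation as R
from bench import r
def rot(q): return R.from_quat([q[1],q[2],q[3],q[0]]).as_matrix()
def cam(name):
    p=np.array(r.current_ee_pos());q=r.current_ee_rot()
    c=r.read_camera(name)
    if 'hand_eye' in c:
        H=np.array(c['hand_eye']);M=rot(q)
        c['o']=p+M@H[:3,3];c['A']=M@H[:3,:3]
    else:
        c['o']=np.array(c['origin'],float);a=np.array(c['attitude'])
        c['A']=a if a.shape==(3,3) else rot(a)
    return c
def ray(c,u,v):
    K=np.array([[c['fx'],0,c['cx']],[0,c['fy'],c['cy']],[0,0,1.]])
    x,y=cv2.undistortPoints(np.array([[[u,v]]],float),K,np.array([c['k1'],0,0,0.]))[0,0]
    return c['A']@np.array([x,-y,-1.])
def onz(c,u,v,z):
    d=ray(c,u,v);return c['o']+d*(z-c['o'][2])/d[2]
def proj(c,P):
    X=c['A'].T@(np.array(P)-c['o']);x,y=X[0]/-X[2],-X[1]/-X[2]
    s=1+c['k1']*(x*x+y*y);return c['cx']+c['fx']*x*s,c['cy']+c['fy']*y*s
E
python3 - <<'E'
from h import *
for n in('top','side','wrist'):
    c=cam(n);cv2.imwrite(f'pics/{n}0.png',c['img'])
    print(n,c['o'].round(),c['A'].round(2).tolist(),c['fx'],c['k1'])
    if n=='wrist':print(c['hand_eye'])
    for o in('cap','carriage','axle_tip','bush','thumbnut','handset','plug_a','relay','lamp'):
        for k in r.cut_out(c,o)[:2]:
            e=k['extent'];print(o,round(k['confidence'],2),np.round(e),onz(c,(e[0]+e[2])/2,(e[1]+e[3])/2,20).round())
print(r.current_t(),r.current_ee_rot(),r.current_opening())
E
```

```text
pics
top [ 530.   31. 1171.] [[0.03, 1.0, -0.08], [-1.0, 0.03, 0.0], [0.01, 0.08, 1.0]] 488.3885410998691 -0.14640307191840377
cap 0.74 [286. 186. 300. 204.] [615. -63.  20.]
cap 0.62 [119. 255. 140. 277.] [435. 318.  20.]
carriage 0.97 [186. 218. 224. 272.] [491. 141.  20.]
axle_tip 0.61 [121. 254. 139. 274.] [439. 317.  20.]
axle_tip 0.54 [253.  95. 305. 175.] [757. -26.  20.]
bush 0.59 [374. 215. 382. 225.] [ 560. -268.   20.]
thumbnut 0.69 [291. 265. 305. 279.] [433. -79.  20.]
handset 0.83 [254. 100. 304. 176.] [750. -27.  20.]
plug_a 0.66 [367. 138. 397. 170.] [ 719. -276.   20.]
plug_a 0.56 [267. 211. 275. 237.] [544. -13.  20.]
relay 0.7 [117. 135. 148. 178.] [696. 323.  20.]
lamp 0.57 [119. 253. 139. 276.] [439. 320.  20.]
lamp 0.48 [373. 140. 397. 168.] [ 718. -284.   20.]
side [  87. -457.  642.] [[0.67, 0.47, -0.57], [-0.74, 0.42, -0.53], [-0.01, 0.78, 0.63]] 356.20239496179397 -0.07690725401929081
cap 0.67 [277. 216. 294. 233.] [602. -76.  20.]
carriage 0.59 [167. 193. 218. 227.] [483. 140.  20.]
carriage 0.28 [234. 263. 245. 278.] [423. -92.  20.]
axle_tip 0.38 [189. 19
[... 271 characters left out ...]
] [ 706. -286.   20.]
plug_a 0.6 [240. 209. 258. 237.] [546.  -5.  20.]
relay 0.67 [195. 136. 219. 164.] [703. 332.  20.]
lamp 0.61 [129. 174. 148. 201.] [441. 330.  20.]
lamp 0.6 [167. 196. 216. 229.] [475. 133.  20.]
wrist [164. 634. 373.] [[0.35, -0.9, -0.27], [0.94, 0.34, 0.1], [0.0, -0.29, 0.96]] 289.6337236730837 -0.005854462722152865
[[ 1.60014312e-03  9.57819173e-01  2.87367136e-01  7.26770748e+01]
 [ 9.99998593e-01 -1.38776895e-03 -9.42728388e-04  7.03222285e-01]
 [-5.04164137e-04  2.87368240e-01 -9.57820046e-01 -1.41568195e+02]
 [ 0.00000000e+00  0.00000000e+00  0.00000000e+00  1.00000000e+00]]
1.5 [-9.08685663e-06  1.80868552e-01  9.83507279e-01  2.57529311e-07] 0.9994513770797787
```

```bash
python3 -c "
import cv2,numpy as np
a=cv2.imread('pics/top0.png')[80:290,100:410];b=cv2.imread('pics/side0.png')[120:300,110:400]
a=cv2.resize(a,None,fx=2,fy=2);b=cv2.resize(b,None,fx=1,fy=1)
cv2.imwrite('pics/t.png',a)
cv2.imwrite('pics/s.png',cv2.resize(b,None,fx=2.7,fy=2.7))"
```

```text
(no output)
```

View pics/t.png

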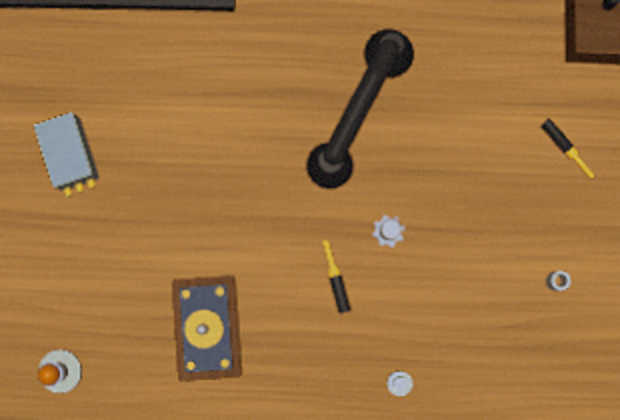

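View pics/s.png

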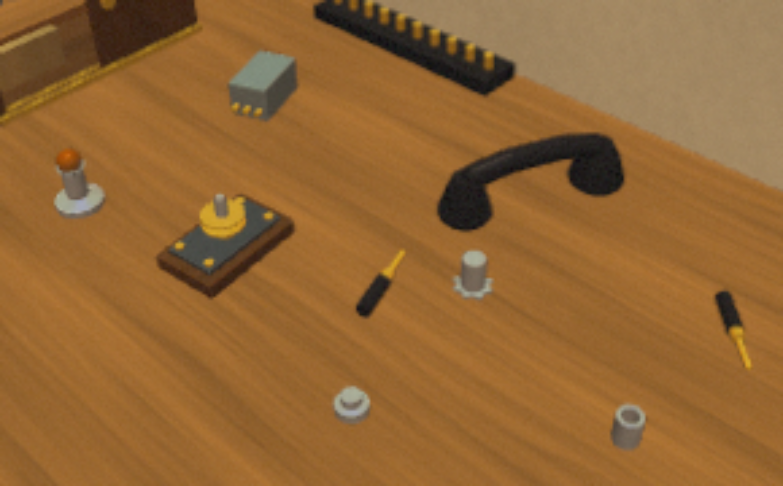

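```bash
cat >> h.py <<'E'
Q=[0,0,1,0]
E
python3 - <<'E'
from h import *
c=cam('top')
cap=onz(c,294.5,195.5,20);ax=onz(c,201,244,65);print(cap,ax)
for p in (cap,ax):
    for z in (140,6,90): print(z,r.inverse_kinematics([p[0],p[1],z],Q))
r.move_to([cap[0],cap[1],140],Q)
w=cam('wrist');cv2.imwrite('pics/w1.png',w['img'])
for k in r.cut_out(w,'cap'):
    e=k['extent'];print(k['confidence'],e,k['region'].sum())
    print(proj(w,[cap[0],cap[1],37]),proj(w,[cap[0],cap[1],0]),r.current_ee_pos(),r.current_t(), r.current_force())
E
```

```text
[613.10889074 -66.73716461  20.        ] [494.10708375 145.81212958  65.        ]
140 [-0.4956958   0.49219814  0.68622745  1.78493821 -0.36504989  0.99496967
  1.90548258]
6 [-0.36518944  0.6621135   0.51898052  1.83206388 -0.4545197   0.76779924
  1.9669383 ]
90 [-0.45492063  0.55386695  0.63557304  1.81155094 -0.40664875  0.90986346
  1.93464383]
140 [-0.6909837   0.24470429  0.36366484  2.01640061 -0.11033302  0.89889162
  1.30238755]
6 [-0.60430964  0.47234238  0.27390533  2.07044298 -0.2119997   0.62472956
  1.38449497]
90 [-0.66755772  0.32386107  0.34260233  2.0462798  -0.15035776  0.79475942
  1.3350204 ]
0.64 [238.0, 166.1, 271.2, 206.3] 1035
(np.float64(252.78157186504862), np.float64(192.22177862389634)) (np.float64(253.0495561460785), np.float64(181.7763331270339)) [613.3710433  -65.42829407 139.95643742] 4.4 [-0.34612115 -0.23873136 -0.34331075]
```

View pics/w1.png

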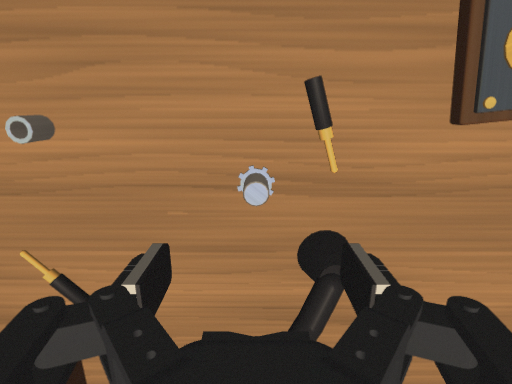

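```bash
cat >> h.py <<'E'
def crown(w,ztop,u=None):
    k=r.cut_out(w,'cap')[0];e=k['extent']
    print('cap',k['confidence'],e)
    # bottom edge of the crown top circle, brim width
    return e,k['region']
E
python3 - <<'E'
from h import *
print(r.current_ee_pos(),r.current_joint_positions())
w=cam('wrist')
print('ee',r.current_ee_pos())
print('top',onz(w,256.5,194,37),'brim',onz(w,255.5,184,3),'handset end',onz(w,325,258,35))
e,m=crown(w,37)
im=w['img'][140:230,200:310];im=cv2.resize(im,None,fx=7,fy=6.5,interpolation=cv2.INTER_CUBIC);cv2.imwrite('pics/w2.png',im)
E
```

```text
[613.3710433  -65.42829407 139.95643742] [-0.49665531  0.49218576  0.68510612  1.78462465 -0.36516819  0.99500505
  1.90541379]
ee [613.2991768  -65.70400297 139.95469247]
top [614.68383001 -63.69515549  37.        ] brim [614.56281054 -64.52573992   3.        ] handset end [678.80589419   1.90725882  35.        ]
cap 0.54 [24.0, 253.9, 89.3, 302.9]
```

View pics/w2.png

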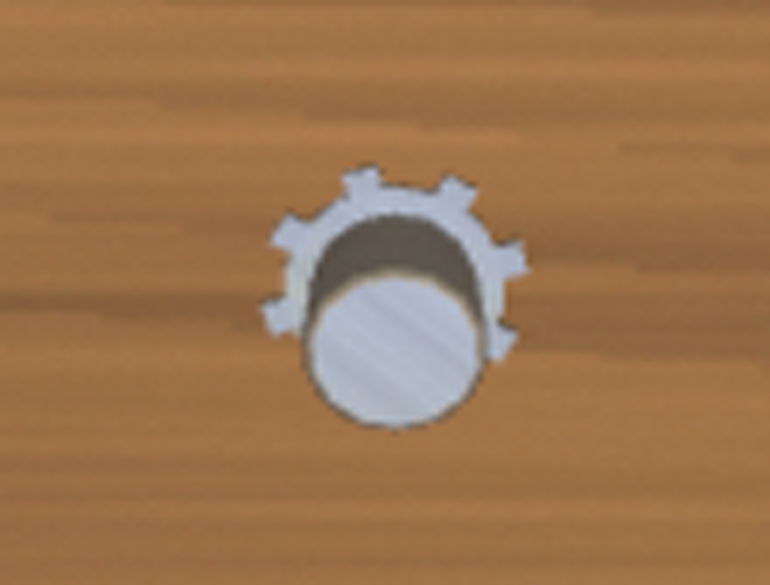

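```bash
python3 - <<'E'
from h import *
r.move_linear([614.6,-63.8,60],velocity=100);r.pause(.4);print(r.current_ee_pos())
r.move_linear([614.6,-63.8,8],velocity=80,max_force=8);r.pause(.4);print(r.current_ee_pos(),r.current_force())
r.move_gripper(0.0,90);r.pause(.2);print(r.current_opening(),r.current_grasp_force(),r.current_ee_pos())
p=r.current_ee_pos()
print('F',r.current_force())
r.move_linear([p[0],p[1],120],velocity=100);print('t',r.current_t())
ax=[494.1,145.8]
r.move_linear([ax[0]+30,ax[1],150],velocity=150);r.pause(.5)
w=cam('wrist');cv2.imwrite('pics/w3.png',w['img']);print(r.current_ee_pos(),r.current_force(),r.current_opening())
print(r.current_ee_rot(),r.current_t(),'exp tip px',proj(w,[*ax,70]))
E
```

```text
[614.79793945 -63.74529483  60.33193537]
[614.81209809 -63.76595919   8.31933855] [-0.10868927 -0.53671683 -0.05917043]
0.2569039947080565 88.09408262372017 [615.0155127  -63.97378359   8.33296485]
F [0.44267543 0.31995766 2.351797  ]
t 9.125
[524.10839068 145.7904991  149.98837619] [-0.78142424 -0.32147684 -1.05971702] 0.2563236246915649
[-3.31416400e-06  3.17471060e-05  9.99999999e-01  6.88644289e-06] 11.3583 exp tip px (np.float64(254.6434624405462), np.float64(163.83653551781822))
```

View pics/w3.png

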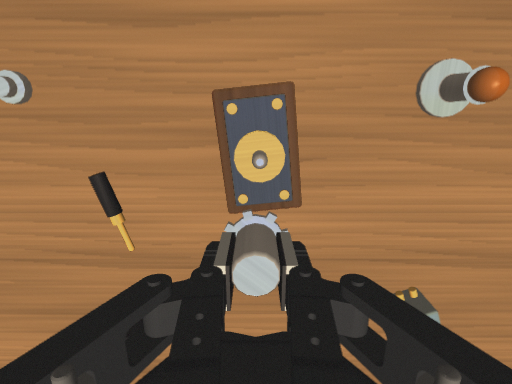

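```bash
python3 - <<'E'
from h import *
w=cv2.imread('pics/w3.png')
cv2.imwrite('pics/w4.png',cv2.resize(w[130:310,190:330],None,fx=3.3,fy=3.3,interpolation=cv2.INTER_CUBIC))
c=cam('wrist')
for u,v in((256,275),(256.5,276)):print('captop',onz(c,u,v,178.7))
for u,v in((260.5,159.5),(260,160)):print('tip',onz(c,u,v,70))
print(r.current_ee_pos())
E
```

```text
captop [523.30347012 146.67473059 178.7       ]
captop [523.81123465 146.89834848 178.7       ]
tip [490.68184778 150.36479415  70.        ]
tip [491.07165681 149.98141204  70.        ]
[524.1278809  145.81731008 150.00150173]
```

View pics/w4.png

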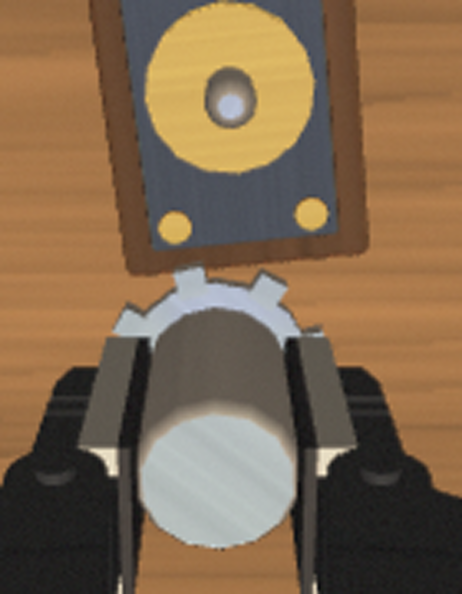

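```bash
python3 - <<'E'
from h import *
c=cam('wrist');t=onz(c,260,161.8,70);print(t, onz(c,259.7,156.7,46))
r.move_linear([t[0]+30,t[1]-.5,95],velocity=120);r.pause(.4)
c=cam('wrist');print(r.current_ee_pos(),proj(c,[t[0],t[1],70]),c['o'])
s=cam('side');print(proj(s,t))
u,v=map(int,proj(s,t))
a=cv2.resize(c['img'][90:310,190:330],None,fx=2.7,fy=2.7,interpolation=cv2.INTER_CUBIC)
b=cv2.resize(s['img'][v-40:v+40,u-30:u+40],None,fx=5.6,fy=5.6,interpolation=cv2.INTER_CUBIC)
print(u-30,v-40)
b=cv2.copyMakeBorder(b,0,max(0,a.shape[0]-b.shape[0]),0,0,0)[:a.shape[0]]
cv2.imwrite('pics/w5.png',np.hstack([a,b]));print(a.shape,b.shape)
np.savez('c5.npz',o=c['o'],A=c['A'])
E
```

```text
[492.50119287 150.01266299  70.        ] [492.52985959 150.13775323  46.        ]
[522.69944503 149.60627919  95.3321671 ] (np.float64(254.9571555645895), np.float64(180.66125408675984)) [450.24894786 150.00977001 236.98860407]
(np.float64(190.4118156104087), np.float64(191.7772808358734))
160 151
(594, 378, 3) (594, 392, 3)
```

View pics/w5.png

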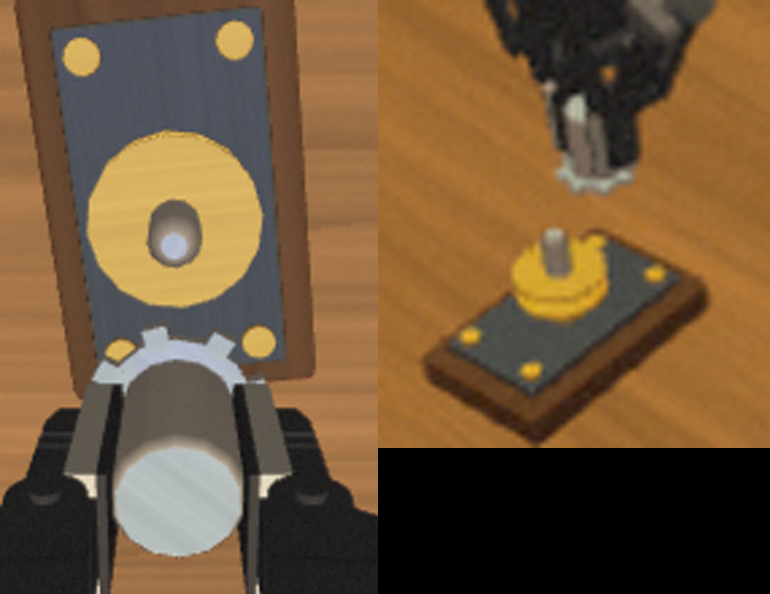

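```bash
python3 - <<'E'
from h import *
c=cam('wrist');print('tip',onz(c,254.4,180.7,70),'cap',onz(c,256.1,275.2,95.33+28.7),r.current_ee_pos())
r.move_linear([493.0,149.8,88],velocity=80);r.pause(.5);
F0=np.mean([r.current_force() for _ in range(10)],0);print('F0',F0,np.std([r.current_force() for _ in range(10)],0),r.current_t(),r.current_ee_pos())
np.save('F0.npy',F0)
for z in (80,77,75,73,71,69):
    hit=r.move_linear([493.0,149.8,z],velocity=25,max_force=6);r.pause(.15)
    print(z,hit,np.round(r.current_force()-F0,2),np.round(r.current_wrist_torque(),2),np.round(r.current_ee_pos(),2))
    if hit:break
print(r.current_t())
s=cam('side');cv2.imwrite('pics/s6.png',cv2.resize(s['img'][120:231,130:270],None,fx=5,fy=5,interpolation=cv2.INTER_CUBIC))
E
```

```text
tip [492.22761891 149.61547369  70.        ] cap [521.83476222 150.5173728  124.03      ] [522.56184688 149.56766867  95.15822815]
F0 [ 0.35388956 -0.4686886   0.24791121] [5.55111512e-17 5.55111512e-17 5.55111512e-17] 13.6417 [493.13486135 149.72814956  87.99601069]
80 False [-0.39  1.07 -0.53] [ 0.02 -0.02 -0.02] [493.11 149.8   80.06]
77 False [-0.19 -0.15 -1.37] [ 0.   -0.02  0.02] [493.03 149.8   77.02]
75 False [-0.    1.25 -0.12] [ 0.01 -0.03 -0.02] [493.03 149.8   75.  ]
73 False [-0.11 -0.47 -1.12] [-0.15 -0.02 -0.04] [492.87 149.58  72.88]
71 False [-1.24 -1.43 -1.8 ] [-0.24  0.06 -0.01] [492.73 149.59  70.81]
69 False [-0.54 -0.36 -2.15] [-0.39  0.11  0.01] [492.71 149.54  68.8 ]
16.275
```

View pics/s6.png

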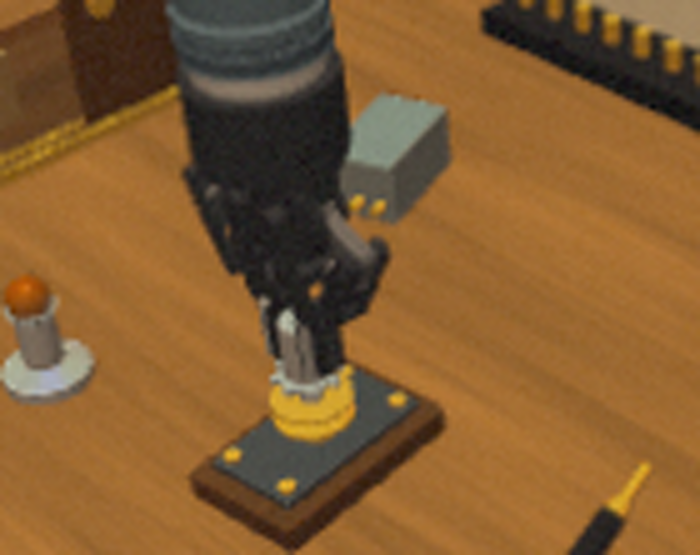

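```bash
cat >> h.py <<'E'
def F(n=8,dt=.02):
    a=[]
    for _ in range(n): r.pause(dt);a.append(list(r.current_force())+list(r.current_wrist_torque()))
    return np.mean(a,0)
E
python3 - <<'E'
from h import *
F0=np.load('F0.npy')
print(F().round(2))
for x,y in((492.7,149.3),(492.5,149.0)):
    r.move_linear([x,y,69],velocity=10);f=F(10);print(x,y,f.round(2),np.round(r.current_ee_pos(),2))
print(r.current_t())
E
```

```text
[-0.79 -1.79 -1.77 -0.41  0.18  0.  ]
492.7 149.3 [-0.64 -1.27 -1.02 -0.27  0.18 -0.01] [492.75 149.51  69.08]
492.5 149.0 [-0.47 -0.48 -0.51 -0.06  0.1  -0.02] [492.79 149.36  69.18]
17.2917
```

```bash
cat > press.py <<'E'
from h import *
import sys
z0,z1,st,lim=map(float,sys.argv[1:5])
x,y=492.5,148.9
z=z0
while z>z1-1e-6:
    r.move_linear([x,y,z],velocity=10);f=F(6);p=r.current_ee_pos()
    print(f'{z:.2f} ez {p[2]:.2f} xy {p[0]:.2f} {p[1]:.2f} F',f.round(2),round(r.current_opening(),3))
    if f[2]>lim: print('LIM');break
    z-=st
print(r.current_t())
E
python3 press.py 68 62 1 9.5
```

```text
68.00 ez 68.06 xy 492.72 149.01 F [ 0.08 -0.06 -0.38 -0.04  0.01 -0.01] 0.256
67.00 ez 66.99 xy 492.57 148.91 F [-0.18 -0.04 -0.73 -0.02  0.02 -0.  ] 0.259
66.00 ez 66.00 xy 492.57 148.90 F [-0.34 -0.41 -0.38 -0.04 -0.01 -0.02] 0.258
65.00 ez 65.00 xy 492.54 148.88 F [-0.04 -0.61 -0.04 -0.05  0.01  0.03] 0.255
64.00 ez 64.06 xy 492.57 148.87 F [-0.13 -0.29  1.89 -0.13  0.11 -0.  ] 0.254
63.00 ez 63.20 xy 492.64 148.90 F [-0.87 -0.25  3.98 -0.13  0.23 -0.02] 0.256
62.00 ez 62.10 xy 492.76 148.94 F [-0.75 -1.04  3.95 -0.14  0.14 -0.03] 0.256
19.7417
```

```bash
python3 press.py 61.5 47.5 0.5 7
```

```text
61.50 ez 61.74 xy 492.79 148.90 F [-0.58 -0.75  5.22 -0.21  0.23  0.01] 0.26
61.00 ez 61.30 xy 492.84 148.91 F [-0.91 -0.38  5.63 -0.19  0.22  0.  ] 0.258
60.50 ez 60.82 xy 492.85 148.89 F [-0.79 -0.81  5.69 -0.21  0.22 -0.01] 0.255
60.00 ez 60.37 xy 492.91 148.92 F [-1.03 -0.63  5.76 -0.2   0.23 -0.01] 0.256
59.50 ez 59.88 xy 492.92 148.92 F [-0.95 -0.92  6.46 -0.17  0.21 -0.01] 0.258
59.00 ez 59.42 xy 492.95 148.92 F [-1.42 -0.75  5.74 -0.21  0.2  -0.  ] 0.255
58.50 ez 58.93 xy 492.94 148.92 F [-1.07 -0.81  5.93 -0.21  0.25  0.01] 0.25
58.00 ez 58.42 xy 492.95 148.92 F [-0.93 -0.79  6.3  -0.22  0.24 -0.02] 0.253
57.50 ez 57.93 xy 492.95 148.93 F [-1.02 -0.72  6.3  -0.19  0.23 -0.01] 0.26
57.00 ez 57.44 xy 492.96 148.93 F [-1.24 -0.91  6.56 -0.21  0.23 -0.01] 0.254
56.50 ez 56.92 xy 492.96 148.92 F [-0.78 -1.06  6.35 -0.2   0.24 -0.  ] 0.254
56.00 ez 56.41 xy 492.93 148.90 F [-1.14 -1.02  6.65 -0.22  0.25  0.01] 0.256
55.50 ez 55.93 xy 492.97 148.94 F [-1.09 -0.63  6.54 -0.23  0.26 -0.03] 0.253
55.00 ez 55.58 xy 493.00 148.90 F [-1.53 -1.22  7.36 -0.24  0.32 -0.  ] 0.252
LIM
24.6417
```

```bash
python3 press.py 54.75 53.5 0.25 10.5
```

```text
54.75 ez 55.49 xy 492.99 148.93 F [-1.68 -0.88  8.51 -0.28  0.44 -0.  ] 0.259
54.50 ez 55.38 xy 492.99 148.93 F [-2.49 -1.2  10.29 -0.28  0.5   0.02] 0.254
54.25 ez 55.22 xy 492.99 148.90 F [-2.450e+00 -1.550e+00  1.074e+01 -2.800e-01  5.500e-01 -1.000e-02] 0.257
LIM
25.6917
```

```bash
python3 press.py 54.0 52 0.2 14.6
```

```text
54.00 ez 55.12 xy 493.05 148.92 F [-2.460e+00 -1.240e+00  1.143e+01 -3.500e-01  6.400e-01 -1.000e-02] 0.253
53.80 ez 55.01 xy 493.01 148.92 F [-3.21 -1.09 12.24 -0.35  0.68 -0.02] 0.258
53.60 ez 54.92 xy 493.02 148.92 F [-3.11 -1.18 13.45 -0.38  0.76 -0.03] 0.253
53.40 ez 54.82 xy 493.03 148.94 F [-3.6  -1.17 14.37 -0.4   0.82 -0.  ] 0.256
53.20 ez 54.71 xy 493.06 148.91 F [-3.800e+00 -1.530e+00  1.477e+01 -3.700e-01  8.800e-01  1.000e-02] 0.25
LIM
27.4417
```

```bash
python3 - <<'E'
from h import *
for z in (53.8,54.3):
    r.move_linear([492.7,148.9,z],velocity=10);f=F(6);print(z,f.round(2),np.round(r.current_ee_pos(),2))
r.move_gripper(0.6);r.pause(.3)
print(F(10).round(2),np.round(r.current_ee_pos(),2),r.current_opening(),r.current_grasp_force())
r.move_linear([492.7,148.9,140],velocity=80);r.pause(.4)
w=cam('wrist');s=cam('side')
a=cv2.resize(w['img'][100:300,150:350],None,fx=2,fy=2,interpolation=cv2.INTER_CUBIC)
b=cv2.resize(s['img'][150:230,150:230],(400,400),interpolation=cv2.INTER_CUBIC)
cv2.imwrite('pics/end.png',np.hstack([a,b]));print(r.current_t(),F().round(2))
E
```

```text
53.8 [-2.46e+00 -1.47e+00  1.09e+01 -3.00e-01  6.50e-01 -1.00e-02] [493.02 148.95  54.81]
54.3 [-1.92 -1.13  8.21 -0.26  0.4  -0.02] [492.99 148.95  54.88]
[-0.08  0.27 -0.09 -0.01  0.01 -0.  ] [492.73 148.9   54.31] 0.6009433885216787 0.0
30.725 [ 0.07  0.32 -0.08 -0.02 -0.01  0.01]
```

View pics/end.png

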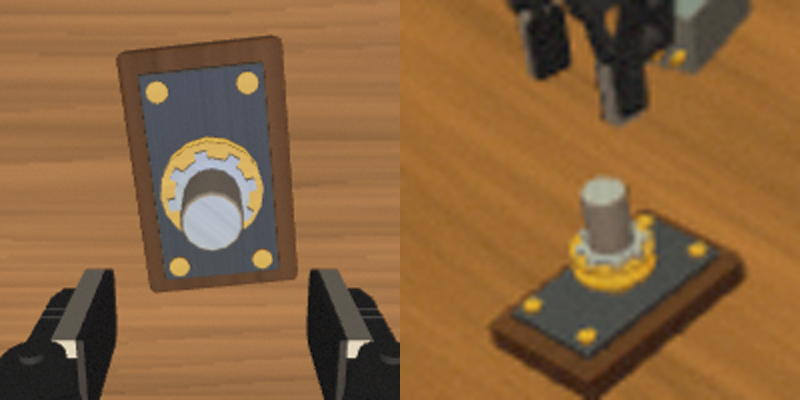

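```bash
python3 -c "
from bench import r
print(r.hand_in())"
```

```text
the job is handed in; nothing more can be done
None
```

The cap is pressed onto the axle and sits against the roller, with an estimated 7–8 N on the spring washer (inferred from the wrist force, above the 3 N and below the 15 N limit); I let go, moved the arm clear and handed in at about 31 s, touching nothing else.

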